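Mark off the stone jars

ROBOT

A 6-joint arm with a two-finger parallel gripper is mounted at the origin on a cart in front of the work surface, level with it; the furniture and walls round the work are solid. World frame = base frame: x ahead of the robot, y to its left, z up, the work surface at z = 0. Lengths are in m, angles in degrees, forces in N, time in s.
With the tool pointing down it reaches from about 0.35 to 0.85 m from the base axis. Payload 8.1 kg.
Tool frame: the origin (TCP) lies at the centre of the arm's flange, where the gripper is bolted on; the fingertips stand 186 mm ahead of it and the grasp point (between the pads) lies 167 mm ahead of it; x points along the fingers, y is the direction in which the jaws open and shut, and the axes are right-handed (so a half turn about x gives the same grasp; the last joint's range is limited). The gripper opens to 93 mm and grips with 3 to 60 N. Pads are 15 mm wide; open, the fingers measure 128 mm over their backs; the gripper's body (75 mm by 188 mm) begins 65 mm behind the grasp point.
Start: joints at [59.393, 7.471, 85.268, -0, 87.261, -4.893], TCP at [0.26, 0.541, 0.405] pointing down, gripper open.
Joint ranges: [-169.43, 169.43], [-51.17, 129.36], [1.28, 143.12], [-76.62, 256.62], [0, 156.53], [-152.29, 152.29]. Speed limits (degrees/s): [136.94, 136.94, 159.86, 180, 180, 180].

INTERFACE

Orientations are given as a 3x3 rotation matrix whose columns are the frame's x, y, z axes.
In Python, from rig import robot, viewer gives the robot as it stands. The module is installed in compiled form; this text tells all that it offers.
- The arm moves only by the shell command python3 -m creep 'ROWS'. ROWS is JSON, a list of rows, each an object of numbers: "hand": the finger opening in mm, from 0 to 93; "tx", "ty", "tz": the shift along the tool's x, y, z in units of 30 mm (1.0 is 30 mm); "ax", "ay", "az": the turn, a rotation vector about the tool's x, y, z in units of 5 degrees (1.0 is 5 degrees). In form: [{"hand": .., "tx": .., "ty": .., "tz": .., "ax": .., "ay": .., "az": ..}, ...]. A call has 1 to 10 rows; each row is the pose to reach, as a shift and turn from the pose measured when the call began, along the tool's axes at that moment; what a row does not reach only later rows make up. A row lasts 1/8 s, in which the tool goes at most 62.5 mm and 10.7 degrees, less where a joint would pass 70% of its speed; a pose out of reach is approached as far as the arm can. A call with a gripper value outside its range is refused whole. The fingers move at their own pace and stop on an object; the grip force is fixed at half the most. Time passes only in rows, so rows that repeat a pose let the fingers close. It gives the time, the measured TCP pose, the force and the opening at its end, in the units of the state.
- robot.get_state(): the state, without advancing time (a new reading comes with each control period).
- viewer.camera(name): name is "side" or "top"; returns (picture, depth): 420x560x3 uint8, red, green, blue; 420x560 float32, m along the optical axis (not along the pixel's ray), 0 where there is no reading.
- viewer.camera_model(name): a dict with "fovy" (degrees; the focal length in pixels is half the picture's height over the tangent of half this angle, whatever the lens; pixels are square), "cx", "cy" (the principal point, pixels), "position" and "attitude" of the camera in the world. Camera axes: x right, y down, z forward; pixel columns grow to the right and rows downward; lengths in m; the calibration is good to about 2 mm. A picture is of the moment at which its call begins. camera_model takes no time and is no camera call.
- robot.sign_off(): hands the job in, once; it reports no verdict.
The state is a dict: "time": time; "joints": joint angles; "qvel": joint speeds; "joint_efforts": joint torques, N m; "position": TCP position; "eef_rot": TCP orientation; "force": force on the tool from outside, world axes, zero at the start; "torque": the same for the moment, N m; "opening": finger opening in m.
Only numpy, scipy, OpenCV 4.12 (cv2) and the standard library are available. Lean on these libraries where they do the work, as an engineer would, in place of code of your own. Each camera call takes 0.05 s, during which the arm holds its last target.

TASK

Mark three stone jars as counted, in the order of the stock list: with the fingertips lightly press the marker on the lid of the jar with the red marker, then the blue one, then the yellow one, each until it stays fully down. Leave the jar with the white marker unmarked. Do not pick up, tip or push any jar out of its place, and leave everything else on the desk where it is.

Things in the scene. Friction and masses are not known exactly. Their poses are not given: they have to be found in the camera images.
- jar_red: loose screw-cap glass jar of small stones, 39 mm wide, 43 mm high to the top of its black cap, 0.1 to 0.2 kg, with the red marker in the middle of its cap; origin at the centre of its underside, z up
- red_top (a point): centre of the flat top of the red marker, a red round plastic push marker 27 mm in diameter in a thin steel collar on the jar's cap; 53.7 mm above the desk while up, 47.7 mm when fully down
- marker_red (a joint): how far the red marker is pushed down, in m: 0 up (at the start), 0.006 fully down at its hard stop; it yields at about 2 N, has no spring and stays where it is left
- jar_blue: loose screw-cap glass jar of small stones, 39 mm wide, 43 mm high to the top of its black cap, 0.1 to 0.2 kg, with the blue marker in the middle of its cap; origin at the centre of its underside, z up
- blue_top (a point): centre of the flat top of the blue marker, a blue round plastic push marker 27 mm in diameter in a thin steel collar on the jar's cap; 53.7 mm above the desk while up, 47.7 mm when fully down
- marker_blue (a joint): how far the blue marker is pushed down, in m: 0 up (at the start), 0.006 fully down at its hard stop; it yields at about 2 N, has no spring and stays where it is left
- jar_yellow: loose screw-cap glass jar of small stones, 39 mm wide, 43 mm high to the top of its black cap, 0.1 to 0.2 kg, with the yellow marker in the middle of its cap; origin at the centre of its underside, z up
- yellow_top (a point): centre of the flat top of the yellow marker, a yellow round plastic push marker 27 mm in diameter in a thin steel collar on the jar's cap; 53.7 mm above the desk while up, 47.7 mm when fully down
- marker_yellow (a joint): how far the yellow marker is pushed down, in m: 0 up (at the start), 0.006 fully down at its hard stop; it yields at about 2 N, has no spring and stays where it is left
- jar_white: loose screw-cap glass jar of small stones, 39 mm wide, 43 mm high to the top of its black cap, 0.1 to 0.2 kg, with the white marker in the middle of its cap; origin at the centre of its underside, z up
- white_top (a point): centre of the flat top of the white marker, a white round plastic push marker 27 mm in diameter in a thin steel collar on the jar's cap; 53.7 mm above the desk while up, 47.7 mm when fully down
- marker_white (a joint): how far the white marker is pushed down, in m: 0 up (at the start), 0.006 fully down at its hard stop; it yields at about 2 N, has no spring and stays where it is left
- loupe: small folding loupe, 27x44x14 mm, loose, behind the jars; origin at the centre of its underside; leave alone
- penlight: black penlight, 135 mm long, 16 mm high, loose, behind the jars; origin at the centre of its underside; leave alone
Mind the look-alikes: they are no part of the job. What is shaped like the jar_blue but purple is not meant.

How it is judged (in metres and radians):
On the way, in this order (a step that is already met when the one before it is completed fails the run):
1. the red marker is down (value of joint marker_red above 0.0045 m), for 0.1 s.
2. the blue marker is down (value of joint marker_blue above 0.0045 m), for 0.1 s.
3. the yellow marker is down (value of joint marker_yellow above 0.0045 m), for 0.1 s.
At the end, for the whole second after the job is handed in: the red, blue and yellow markers are down (at least 4.5 of their 6 mm), the white one is up (within 1.5 mm), and all four jars stand upright (within 0.1 rad) and at rest within 20 mm of where they started (value of joint each of marker_red, marker_blue, marker_yellow above 0.0045 m and value of joint marker_white below 0.0015 m and distance of each of jar_red, jar_blue, jar_yellow, jar_white from where it was at the start of the episode below 0.02 m and angle between each of jar_red, jar_blue, jar_yellow, jar_white's own z axis and vertical below 0.1 rad and linear speed of each of jar_red, jar_blue, jar_yellow, jar_white below 0.02 m/s); the robot touches nothing.
It fails at once if a jar is lifted off the desk, tipped, or pushed more than 20 mm away from its place (height (world z) of any of jar_red, jar_blue, jar_yellow, jar_white above 0.01 m or angle between any of jar_red, jar_blue, jar_yellow, jar_white's own z axis and vertical above 0.3 rad or distance of any of jar_red, jar_blue, jar_yellow, jar_white from where it was at the start of the episode above 0.02 m).
It fails at once if a jar is pressed harder than 25 N (contact force between any of the fingers, the arm and jar_red above 25 N or contact force between any of the fingers, the arm and jar_blue above 25 N or contact force between any of the fingers, the arm and jar_yellow above 25 N or contact force between any of the fingers, the arm and jar_white above 25 N).
It fails at once if a marker goes down out of order ((value of joint marker_blue above 0.002 m and value of joint marker_red below 0.0045 m) or (value of joint marker_yellow above 0.002 m and value of joint marker_blue below 0.0045 m)).
It fails at once if the white marker is pressed (value of joint marker_white above 0.0015 m).
It fails at once if a bystander is disturbed (distance of any of loupe, penlight from where it was at the start of the episode above 0.02 m).
It also fails if it takes over 40 s, if anything falls off the work surface, if the arm or the gripper's body presses on something with over 40 N, if the wrist force passes 120 N, or if a joint passes its speed limit or range.

## Working session

There is one attempt and no reset: what is moved stays moved. The work goes in short steps, Python scripts to look and compute and a shell command to move; the robot and the scene stay as the last step left them, time stands still between calls to the robot, and variables do not carry over. Pictures are saved under pics/ and viewed, and the job is handed in when it is done.

```bash
mkdir -p pics
python3 - <<'E'
from rig import robot, viewer
import cv2,numpy as np
for n in("top","side"):
    p,d=viewer.camera(n); cv2.imwrite(f"pics/{n}0.png",p[:,:,::-1]); np.save(f"pics/{n}0.npy",d)
    print(n,viewer.camera_model(n))
s=robot.get_state();print(s)
E
```

```text
top {'fovy': 52.973837575641696, 'cx': 272.10089240251665, 'cy': 217.34615144385938, 'position': array([0.43344316, 0.13072891, 0.89248086]), 'attitude': array([[-0.00900688, -0.982852  ,  0.18417605],
       [-0.9999565 ,  0.00840652, -0.00404028],
       [ 0.00242272, -0.18420443, -0.98288497]])}
side {'fovy': 50.06909701407001, 'cx': 281.00802227349, 'cy': 206.59599344891657, 'position': array([0.64670344, 0.90720299, 0.43002022]), 'attitude': array([[-0.99890719,  0.03136618, -0.03464965],
       [ 0.04474522,  0.42762406, -0.90284857],
       [-0.01350189, -0.90341233, -0.42856023]])}
{'time': 0.1, 'joints': array([ 5.93924320e+01,  7.51115207e+00,  8.53218109e+01,  1.39962974e-03,
        8.72608471e+01, -4.89345612e+00]), 'qvel': array([-0.02905604, -0.09305011, -0.14142184,  0.05742028, -0.03311762,
       -0.06182029]), 'joint_efforts': array([ 1.19343207e-03, -5.61332595e+01, -4.93098986e+01,  7.70857232e-02,
        2.91193917e-02, -9.08399466e-05]), 'position': array([0.26020779, 0.54042265, 0.4038    ]), 'eef_rot': array([[-8.54637620e-04,  4.33881378e-01,  9.00969599e-01],
       [-1.39675475e-03,  9.00968532e-01, -4.33882189e-01],
       [-9.99998659e-01, -1.62924561e-03, -1.63975724e-04]]), 'force': array([ 0.60215297, -0.43822305, -0.17124763]), 'torque': array([-0.02926581,  0.01453577,  0.05249987]), 'opening': 0.09266711731719865}
```

View pics/top0.png

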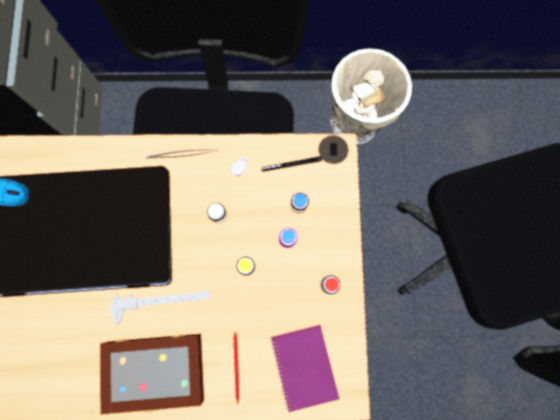

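View pics/side0.png

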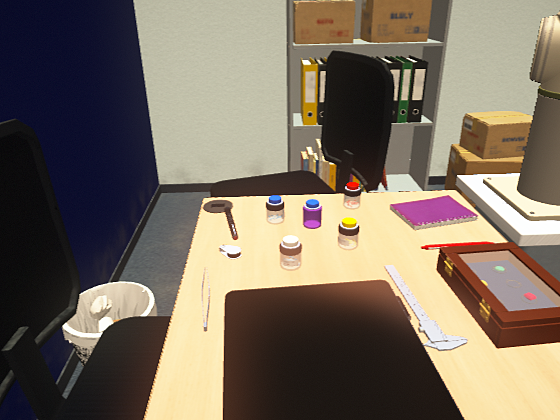

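The top view shows red (331,285), yellow (246,266), white (216,212) and two blue-topped candidates at (300,201) and (288,237). The side view shows a purple body at (312,213) and a clear jar at (275,208). I'll confirm in enlarged crops.

```bash
cat > h.py <<'E'
import numpy as np
from rig import viewer
def px2w(n,u,v,z):
    m=viewer.camera_model(n); f=210/np.tan(np.radians(m['fovy']/2))
    r=np.array([(u-m['cx'])/f,(v-m['cy'])/f,1]); R=np.array(m['attitude']); p=np.array(m['position'])
    w=R@r; t=(z-p[2])/w[2]; return p+t*w,t
def w2px(n,P):
    m=viewer.camera_model(n); f=210/np.tan(np.radians(m['fovy']/2))
    c=np.array(m['attitude']).T@(np.array(P)-m['position']); return c[0]/c[2]*f+m['cx'],c[1]/c[2]*f+m['cy']
E
python3 - <<'E'
import cv2
a=cv2.imread('pics/top0.png')[180:310,190:360]; cv2.imwrite('pics/topc.png',cv2.resize(a,None,fx=4.5,fy=4.5,interpolation=2))
a=cv2.imread('pics/side0.png')[170:280,220:380]; cv2.imwrite('pics/sidec.png',cv2.resize(a,None,fx=5,fy=5,interpolation=2))
E
```

```text
(no output)
```

View pics/topc.png

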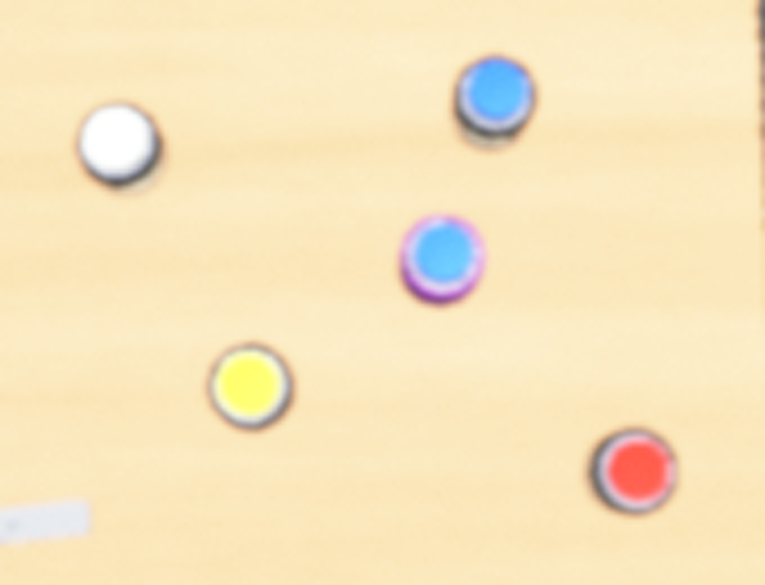

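View pics/sidec.png

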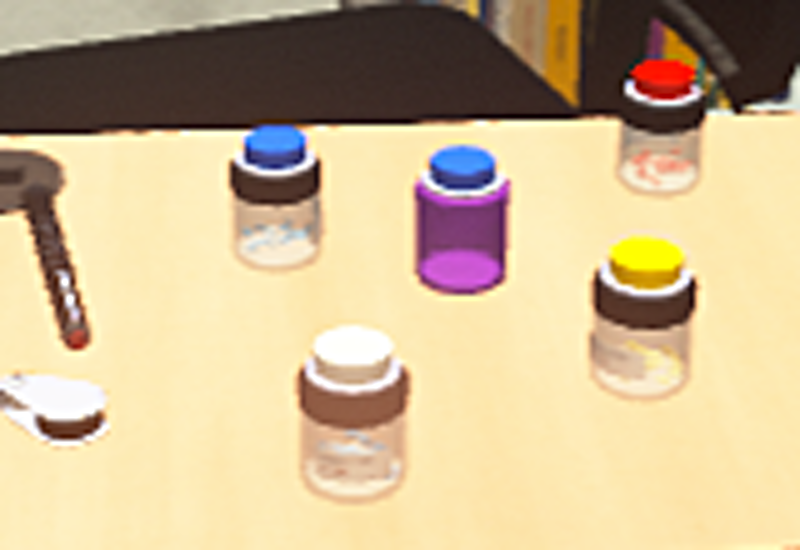

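Two blue-topped candidates: clear jar with black cap at (300,200) top / (275,198) side, and the purple-bodied one at (288,237) top / (312,203) side. The clear, black-capped one is jar_blue, the other is the look-alike.

Run:
```python
from h import *
dt=np.load('pics/top0.npy');ds=np.load('pics/side0.npy')
for c,t,s in(("red",(332.2,284.7),(353,184.5)),("blue",(300.6,200),(275,197.3)),("yellow",(245.5,265.4),(349.6,220.2)),("white",(216.2,211.6),(290.6,239)),("purp",(288.5,236.2),(312.5,202.7))):
    a,ta=px2w('top',*t,.0537); b,tb=px2w('side',*s,.0537)
    print(c,a.round(4),b.round(4),ta-dt[round(t[1]),round(t[0])],tb-ds[round(s[1]),round(s[0])],np.round(w2px('side',a),1))
for u,v in((200,250),(340,230),(300,160)): 
    p,t=px2w('top',u,v,0);print(t-dt[v,u])
```

```text
red [0.4548 0.0103 0.0537] [0.4557 0.0142 0.0537] 0.0006687315617243117 -0.0016601325719570736 [353.  183.8]
blue [0.6261 0.0688 0.0537] [0.6265 0.0692 0.0537] 0.0023565992780242295 0.003804705290229471 [275.2 197.2]
yellow [0.4942 0.1809 0.0537] [0.4938 0.1815 0.0537] -0.0011566876043062058 0.0009164211137375755 [349.3 220. ]
white [0.6035 0.2406 0.0537] [0.6058 0.2436 0.0537] -0.0016618446662947095 -0.0010459113751806193 [291.9 238.1]
purp [0.5518 0.0947 0.0537] [0.5531 0.101  0.0537] 0.0023871935765953367 0.00307836041720555 [312.8 201.4]
0.0007892907103723701
-0.00046426986760639277
0.01174875454891966
```

```bash
cat >> h.py <<'E'
T={'red':(.455,.0115),'blue':(.6262,.0689),'yellow':(.494,.1811)}
def plan(c,tip):
    from rig import robot
    s=robot.get_state(); R=np.array(s['eef_rot']); 
    # target: flange such that tips (186 mm along x) sit over target; also correct tilt
    tipn=np.array(s['position'])+.186*R[:,0]
    d=np.array([*T[c],tip])-tipn
    print('t',round(s['time'],2),'tip',tipn.round(4),'F',np.round(s['force'],2),'open',round(s['opening'],4))
    print('shift rows',(R.T@d/.03).round(3),'tilt xaxis',R[:,0].round(4))
E
python3 -c "
from h import *
plan('red',.1)"
```

```text
t 0.1 tip [0.26   0.5402 0.2178] F [ 0.6  -0.44 -0.17] open 0.0927
shift rows [  3.946 -13.051  13.501] tilt xaxis [-9.0e-04 -1.4e-03 -1.0e+00]
```

```bash
python3 -m creep '[{"hand":0,"tx":0,"ty":-2,"tz":2.07},{"hand":0,"tx":0,"ty":-4,"tz":4.14},{"hand":0,"tx":0,"ty":-6,"tz":6.2},{"hand":0,"tx":0,"ty":-8,"tz":8.28},{"hand":0,"tx":0.5,"ty":-10,"tz":10.3},{"hand":0,"tx":1,"ty":-11.5,"tz":11.9},{"hand":0,"tx":2,"ty":-13.05,"tz":13.5},{"hand":0,"tx":3,"ty":-13.05,"tz":13.5},{"hand":0,"tx":3.9,"ty":-13.05,"tz":13.5},{"hand":0,"tx":3.9,"ty":-13.05,"tz":13.5}]'
python3 -c "
from h import *
plan('red',.06)"
```

```text
t 0.1 tip [0.26   0.5402 0.2178] F [ 0.6  -0.44 -0.17] open 0.0927
shift rows [  5.279 -13.049  13.502] tilt xaxis [-9.0e-04 -1.4e-03 -1.0e+00]invalid input at $[0]: expected keys hand, tx, ty, tz, ax, ay, az
```

```bash
python3 -m creep '[{"hand":0,"tx":0,"ty":-2,"tz":2.07,"ax":0,"ay":0,"az":0},{"hand":0,"tx":0,"ty":-4,"tz":4.14,"ax":0,"ay":0,"az":0},{"hand":0,"tx":0,"ty":-6,"tz":6.2,"ax":0,"ay":0,"az":0},{"hand":0,"tx":0,"ty":-8,"tz":8.28,"ax":0,"ay":0,"az":0},{"hand":0,"tx":0.5,"ty":-10,"tz":10.3,"ax":0,"ay":0,"az":0},{"hand":0,"tx":1,"ty":-11.5,"tz":11.9,"ax":0,"ay":0,"az":0},{"hand":0,"tx":2,"ty":-13.05,"tz":13.5,"ax":0,"ay":0,"az":0},{"hand":0,"tx":3,"ty":-13.05,"tz":13.5,"ax":0,"ay":0,"az":0},{"hand":0,"tx":3.9,"ty":-13.05,"tz":13.5,"ax":0,"ay":0,"az":0},{"hand":0,"tx":3.9,"ty":-13.05,"tz":13.5,"ax":0,"ay":0,"az":0}]'
python3 -c "
from h import *
plan('red',.06)"
```

```text
time: 1.35
position: [0.4546, 0.0096, 0.2849]
eef_rot: [[-0.004, 0.436, 0.9], [-0.001, 0.9, -0.436], [-1.0, -0.003, -0.003]]
force: [0.2, -0.7, 0.7]
opening: 0.0011
t 1.35 tip [0.4539 0.0093 0.0989] F [ 0.22 -0.69  0.68] open 0.0011
shift rows [1.297 0.086 0.005] tilt xaxis [-0.0037 -0.0015 -1.    ]
```

```bash
python3 -m creep '[{"hand":0,"tx":0.6,"ty":0.08,"tz":0,"ax":0,"ay":0,"az":0},{"hand":0,"tx":1.1,"ty":0.08,"tz":0,"ax":0,"ay":0,"az":0},{"hand":0,"tx":1.1,"ty":0.08,"tz":0,"ax":0,"ay":0,"az":0}]'
python3 - <<'E'
from h import *
import cv2
plan('red',.0537)
o=[]
for n,(x,y) in(("top",(331,285)),("side",(353,190))):
    p,d=viewer.camera(n); a=p[y-50:y+50,x-45:x+45,::-1]; o.append(cv2.resize(a,None,fx=4.4,fy=4.4,interpolation=2))
cv2.imwrite('pics/red1.png',np.hstack(o))
E
```

```text
time: 1.72
position: [0.4547, 0.012, 0.2506]
eef_rot: [[-0.006, 0.436, 0.9], [-0.001, 0.9, -0.436], [-1.0, -0.004, -0.005]]
force: [-0.0, 0.4, 0.5]
opening: 0.0005
t 1.73 tip [0.4535 0.0118 0.0646] F [-0.05  0.41  0.5 ] open 0.0005
shift rows [0.363 0.014 0.05 ] tilt xaxis [-0.0065 -0.0012 -1.    ]
```

View pics/red1.png

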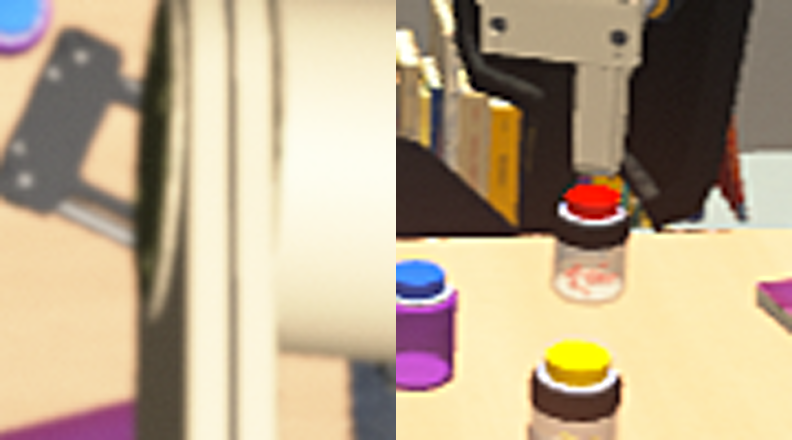

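Top is occluded by the arm; the side crop shows the fingertip at (598,175) right over the red marker (593,193), a small gap between. Descending gently.

```bash
python3 -m creep '[{"hand":0,"tx":0.25,"ty":0,"tz":0.05,"ax":0,"ay":0,"az":0},{"hand":0,"tx":0.32,"ty":0,"tz":0.05,"ax":0,"ay":0,"az":0},{"hand":0,"tx":0.37,"ty":0,"tz":0.05,"ax":0,"ay":0,"az":0},{"hand":0,"tx":0.42,"ty":0,"tz":0.05,"ax":0,"ay":0,"az":0},{"hand":0,"tx":0.47,"ty":0,"tz":0.05,"ax":0,"ay":0,"az":0},{"hand":0,"tx":0.47,"ty":0,"tz":0.05,"ax":0,"ay":0,"az":0}]'
python3 -c "
from h import *
plan('red',.0477)"
```

```text
time: 2.58
position: [0.4569, 0.0114, 0.2383]
eef_rot: [[-0.003, 0.435, 0.9], [-0.002, 0.9, -0.435], [-1.0, -0.003, -0.002]]
force: [0.4, 0.2, 0.4]
opening: 0.0008
t 2.58 tip [0.4564 0.0111 0.0523] F [0.39 0.2  0.41] open 0.0008
shift rows [ 0.152 -0.007 -0.046] tilt xaxis [-0.0032 -0.0015 -1.    ]
```

```bash
python3 -m creep '[{"hand":0,"tx":0.05,"ty":0,"tz":-0.03,"ax":0,"ay":0,"az":0},{"hand":0,"tx":0.09,"ty":0,"tz":-0.03,"ax":0,"ay":0,"az":0},{"hand":0,"tx":0.12,"ty":0,"tz":-0.03,"ax":0,"ay":0,"az":0},{"hand":0,"tx":0.14,"ty":0,"tz":-0.03,"ax":0,"ay":0,"az":0}]'
python3 -c "
from h import *
plan('red',.0477)"
```

```text
time: 3.08
position: [0.4564, 0.0117, 0.2342]
eef_rot: [[-0.002, 0.435, 0.9], [-0.002, 0.9, -0.435], [-1.0, -0.003, -0.002]]
force: [2.5, -1.1, 3.9]
opening: 0.0005
t 3.08 tip [0.4559 0.0114 0.0482] F [ 2.5  -1.1   3.87] open 0.0005
shift rows [ 0.018 -0.01  -0.028] tilt xaxis [-0.0025 -0.0016 -1.    ]
```

```bash
python3 -m creep '[{"hand":0,"tx":0.03,"ty":0,"tz":0,"ax":0,"ay":0,"az":0},{"hand":0,"tx":0.03,"ty":0,"tz":0,"ax":0,"ay":0,"az":0}]'
python3 -c "
from h import *
import cv2
plan('red',.0477)
p,d=viewer.camera('side'); cv2.imwrite('pics/red2.png',cv2.resize(p[140:240,300:400,::-1],None,fx=5,fy=5,interpolation=2))"
```

```text
time: 3.32
position: [0.4567, 0.0115, 0.234]
eef_rot: [[-0.002, 0.435, 0.9], [-0.002, 0.9, -0.435], [-1.0, -0.003, -0.001]]
force: [-0.4, -2.3, 6.9]
opening: 0.0006
t 3.33 tip [0.4564 0.0111 0.048 ] F [-0.35 -2.28  6.95] open 0.0006
shift rows [ 0.011 -0.009 -0.047] tilt xaxis [-0.0016 -0.0021 -1.    ]
```

View pics/red2.png

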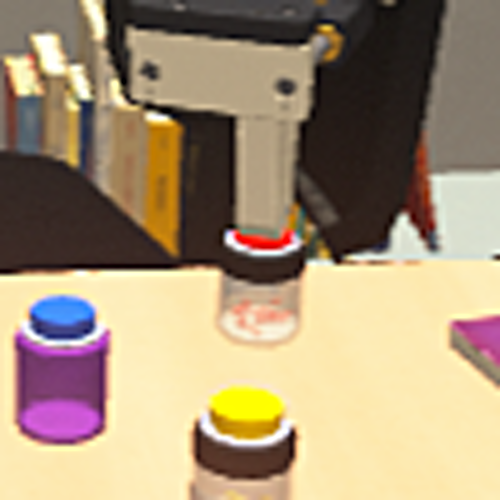

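The crop shows the red marker sunk flush with its collar (265,240), jar upright. Retreating.

```bash
python3 -m creep '[{"hand":0,"tx":-0.5,"ty":0,"tz":0,"ax":0,"ay":0,"az":0},{"hand":0,"tx":-1.5,"ty":0,"tz":0,"ax":0,"ay":0,"az":0},{"hand":0,"tx":-2.2,"ty":0,"tz":0,"ax":0,"ay":0,"az":0},{"hand":0,"tx":-2.2,"ty":0,"tz":0,"ax":0,"ay":0,"az":0}]'
python3 -c "
from h import *
import cv2
plan('blue',.065)
p,d=viewer.camera('side'); cv2.imwrite('pics/red3.png',cv2.resize(p[140:240,300:400,::-1],None,fx=5,fy=5,interpolation=2))"
```

```text
time: 3.88
position: [0.4574, 0.0117, 0.3021]
eef_rot: [[0.002, 0.435, 0.9], [-0.002, 0.9, -0.435], [-1.0, -0.001, 0.003]]
force: [0.0, -0.5, 0.3]
opening: 0.0005
t 3.88 tip [0.4578 0.0113 0.1161] F [ 0.02 -0.5   0.3 ] open 0.0005
shift rows [1.71  4.174 4.214] tilt xaxis [ 0.0018 -0.0022 -1.    ]
```

View pics/red3.png

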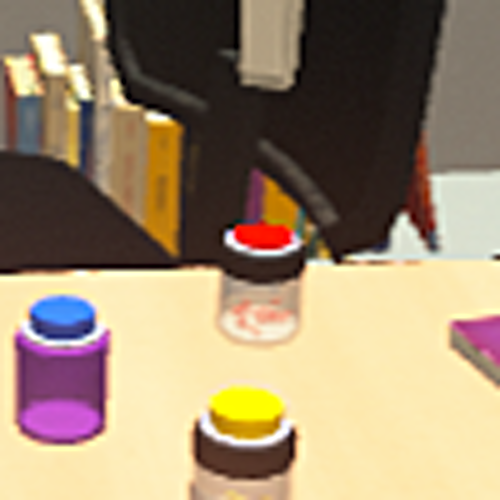

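Red stays flush after release at (263,237), and its jar is upright in place. On to blue.

```bash
python3 -m creep '[{"hand":0,"tx":0,"ty":1.3,"tz":1.3,"ax":0,"ay":0,"az":0},{"hand":0,"tx":0,"ty":2.6,"tz":2.6,"ax":0,"ay":0,"az":0},{"hand":0,"tx":0,"ty":3.6,"tz":3.6,"ax":0,"ay":0,"az":0},{"hand":0,"tx":0.2,"ty":4.17,"tz":4.21,"ax":0,"ay":0,"az":0},{"hand":0,"tx":0.8,"ty":4.17,"tz":4.21,"ax":0,"ay":0,"az":0},{"hand":0,"tx":1.4,"ty":4.17,"tz":4.21,"ax":0,"ay":0,"az":0},{"hand":0,"tx":1.65,"ty":4.17,"tz":4.21,"ax":0,"ay":0,"az":0},{"hand":0,"tx":1.65,"ty":4.17,"tz":4.21,"ax":0,"ay":0,"az":0}]'
python3 -c "
from h import *
import cv2
plan('blue',.048)
p,d=viewer.camera('side'); cv2.imwrite('pics/blue1.png',cv2.resize(p[150:250,220:330,::-1],None,fx=5,fy=5,interpolation=2))"
```

```text
time: 4.92
position: [0.6241, 0.069, 0.2498]
eef_rot: [[-0.002, 0.436, 0.9], [-0.002, 0.9, -0.436], [-1.0, -0.003, -0.001]]
force: [0.2, 0.0, -1.3]
opening: 0.0003
t 4.92 tip [0.6236 0.0686 0.0638] F [ 0.2   0.03 -1.3 ] open 0.0003
shift rows [0.527 0.048 0.074] tilt xaxis [-0.0024 -0.0021 -1.    ]
```

View pics/blue1.png

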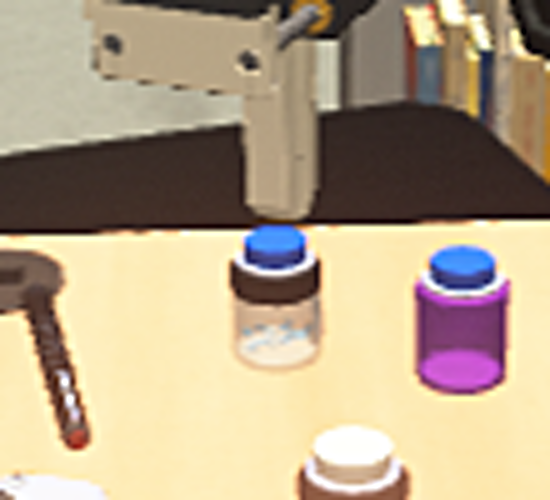

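The fingertip (282,212 in the crop) is over the blue marker (275,243) of the clear jar, clear of the purple one. Pressing.

```bash
python3 -m creep '[{"hand":0,"tx":0.2,"ty":0.05,"tz":0.07,"ax":0,"ay":0,"az":0},{"hand":0,"tx":0.28,"ty":0.05,"tz":0.07,"ax":0,"ay":0,"az":0},{"hand":0,"tx":0.33,"ty":0.05,"tz":0.07,"ax":0,"ay":0,"az":0},{"hand":0,"tx":0.38,"ty":0.05,"tz":0.07,"ax":0,"ay":0,"az":0},{"hand":0,"tx":0.43,"ty":0.05,"tz":0.07,"ax":0,"ay":0,"az":0},{"hand":0,"tx":0.47,"ty":0.05,"tz":0.07,"ax":0,"ay":0,"az":0},{"hand":0,"tx":0.47,"ty":0.05,"tz":0.07,"ax":0,"ay":0,"az":0}]'
python3 -c "
from h import *
plan('blue',.048)"
```

```text
time: 5.85
position: [0.6272, 0.0695, 0.2367]
eef_rot: [[-0.001, 0.436, 0.9], [-0.002, 0.9, -0.436], [-1.0, -0.002, 0.0]]
force: [1.1, 0.2, 0.0]
opening: 0.0004
t 5.85 tip [0.6271 0.0691 0.0507] F [1.07 0.21 0.  ] open 0.0004
shift rows [ 0.091 -0.018 -0.023] tilt xaxis [-6.e-04 -2.e-03 -1.e+00]
```

```bash
python3 -m creep '[{"hand":0,"tx":0.04,"ty":0,"tz":-0.01,"ax":0,"ay":0,"az":0},{"hand":0,"tx":0.07,"ty":0,"tz":-0.01,"ax":0,"ay":0,"az":0},{"hand":0,"tx":0.1,"ty":0,"tz":-0.01,"ax":0,"ay":0,"az":0},{"hand":0,"tx":0.11,"ty":0,"tz":-0.01,"ax":0,"ay":0,"az":0}]'
python3 -c "
from h import *
import cv2
plan('blue',.048)
p,d=viewer.camera('side'); cv2.imwrite('pics/blue2.png',cv2.resize(p[150:250,220:330,::-1],None,fx=5,fy=5,interpolation=2))"
```

```text
time: 6.35
position: [0.6271, 0.0695, 0.2341]
eef_rot: [[0.0, 0.436, 0.9], [-0.002, 0.9, -0.436], [-1.0, -0.002, 0.001]]
force: [-1.8, -1.0, 6.1]
opening: 0.0002
t 6.35 tip [0.6272 0.0691 0.0481] F [-1.82 -1.05  6.13] open 0.0002
shift rows [ 0.003 -0.021 -0.025] tilt xaxis [ 1.0e-04 -2.1e-03 -1.0e+00]
```

View pics/blue2.png

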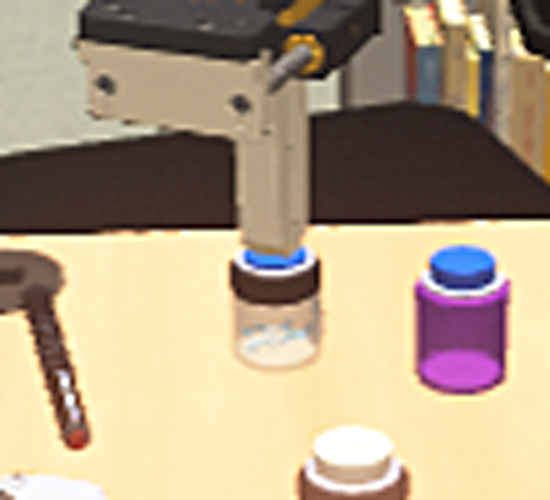

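Blue is flush with its collar at (275,260), with 6 N like red. Retreat; the path to yellow passes above everything.

```bash
python3 -m creep '[{"hand":0,"tx":-0.5,"ty":0,"tz":0,"ax":0,"ay":0,"az":0},{"hand":0,"tx":-1.5,"ty":0,"tz":0,"ax":0,"ay":0,"az":0},{"hand":0,"tx":-2.2,"ty":0,"tz":0,"ax":0,"ay":0,"az":0},{"hand":0,"tx":-2.2,"ty":0,"tz":0,"ax":0,"ay":0,"az":0}]'
python3 -c "
from h import *
import cv2
plan('yellow',.065)
p,d=viewer.camera('side'); cv2.imwrite('pics/blue3.png',cv2.resize(p[150:250,220:330,::-1],None,fx=5,fy=5,interpolation=2))"
```

```text
time: 6.9
position: [0.628, 0.0698, 0.303]
eef_rot: [[0.005, 0.435, 0.9], [-0.002, 0.9, -0.435], [-1.0, 0.0, 0.005]]
force: [-1.4, -0.6, 0.4]
opening: 0.0005
t 6.9 tip [0.6289 0.0694 0.117 ] F [-1.41 -0.56  0.38] open 0.0005
shift rows [ 1.706  1.391 -5.679] tilt xaxis [ 0.0049 -0.0019 -1.    ]
```

View pics/blue3.png

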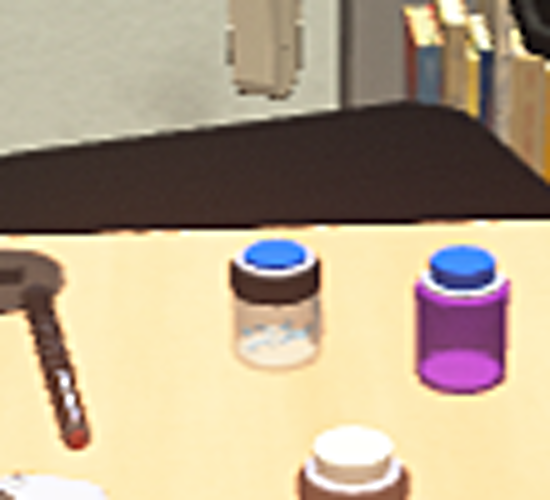

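Blue stays down at (275,254), its jar undisturbed. Next, yellow.

```bash
python3 -m creep '[{"hand":0,"tx":0,"ty":0.4,"tz":-1.6,"ax":0,"ay":0,"az":0},{"hand":0,"tx":0,"ty":0.8,"tz":-3.2,"ax":0,"ay":0,"az":0},{"hand":0,"tx":0,"ty":1.2,"tz":-4.7,"ax":0,"ay":0,"az":0},{"hand":0,"tx":0.2,"ty":1.39,"tz":-5.68,"ax":0,"ay":0,"az":0},{"hand":0,"tx":0.8,"ty":1.39,"tz":-5.68,"ax":0,"ay":0,"az":0},{"hand":0,"tx":1.4,"ty":1.39,"tz":-5.68,"ax":0,"ay":0,"az":0},{"hand":0,"tx":1.65,"ty":1.39,"tz":-5.68,"ax":0,"ay":0,"az":0},{"hand":0,"tx":1.65,"ty":1.39,"tz":-5.68,"ax":0,"ay":0,"az":0}]'
python3 -c "
from h import *
import cv2
plan('yellow',.048)
p,d=viewer.camera('side'); cv2.imwrite('pics/yel1.png',cv2.resize(p[170:270,290:400,::-1],None,fx=5,fy=5,interpolation=2))"
```

```text
time: 7.95
position: [0.4924, 0.1807, 0.2498]
eef_rot: [[-0.0, 0.437, 0.9], [-0.003, 0.9, -0.437], [-1.0, -0.002, 0.001]]
force: [-0.3, 0.3, 0.7]
opening: 0.0006
t 7.95 tip [0.4924 0.1802 0.0638] F [-0.32  0.25  0.74] open 0.0006
shift rows [0.525 0.053 0.035] tilt xaxis [-1.0e-04 -2.7e-03 -1.0e+00]
```

View pics/yel1.png

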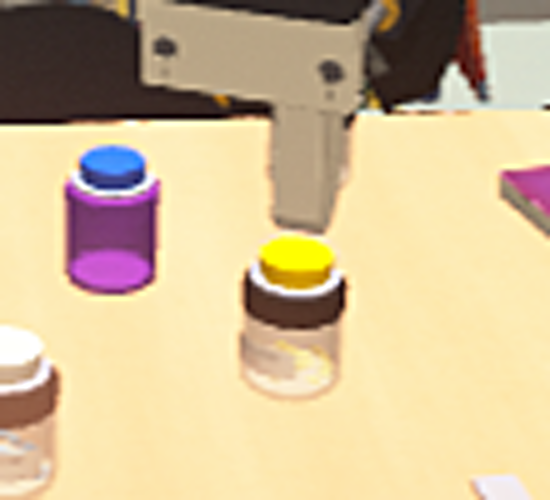

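The fingertip (303,225) is above the yellow marker (297,255). Pressing.

```bash
python3 -m creep '[{"hand":0,"tx":0.2,"ty":0.05,"tz":0.03,"ax":0,"ay":0,"az":0},{"hand":0,"tx":0.28,"ty":0.05,"tz":0.03,"ax":0,"ay":0,"az":0},{"hand":0,"tx":0.33,"ty":0.05,"tz":0.03,"ax":0,"ay":0,"az":0},{"hand":0,"tx":0.38,"ty":0.05,"tz":0.03,"ax":0,"ay":0,"az":0},{"hand":0,"tx":0.43,"ty":0.05,"tz":0.03,"ax":0,"ay":0,"az":0},{"hand":0,"tx":0.47,"ty":0.05,"tz":0.03,"ax":0,"ay":0,"az":0},{"hand":0,"tx":0.47,"ty":0.05,"tz":0.03,"ax":0,"ay":0,"az":0}]'
python3 -c "
from h import *
plan('yellow',.048)"
```

```text
time: 8.88
position: [0.4942, 0.1818, 0.2365]
eef_rot: [[0.002, 0.436, 0.9], [-0.002, 0.9, -0.436], [-1.0, -0.001, 0.002]]
force: [-0.1, 0.1, -0.2]
opening: 0.0002
t 8.88 tip [0.4945 0.1814 0.0505] F [-0.1   0.1  -0.23] open 0.0002
shift rows [ 0.084 -0.015 -0.011] tilt xaxis [ 0.0015 -0.0023 -1.    ]
```

```bash
python3 -m creep '[{"hand":0,"tx":0.04,"ty":0,"tz":-0.01,"ax":0,"ay":0,"az":0},{"hand":0,"tx":0.07,"ty":0,"tz":-0.01,"ax":0,"ay":0,"az":0},{"hand":0,"tx":0.1,"ty":0,"tz":-0.01,"ax":0,"ay":0,"az":0},{"hand":0,"tx":0.11,"ty":0,"tz":-0.01,"ax":0,"ay":0,"az":0}]'
python3 -c "
from h import *
plan('yellow',.048)"
```

```text
time: 9.38
position: [0.4942, 0.1819, 0.234]
eef_rot: [[0.002, 0.436, 0.9], [-0.002, 0.9, -0.436], [-1.0, -0.001, 0.003]]
force: [-2.8, -1.9, 9.1]
opening: 0.0005
t 9.38 tip [0.4946 0.1815 0.048 ] F [-2.76 -1.87  9.07] open 0.0005
shift rows [ 0.001 -0.02  -0.013] tilt xaxis [ 0.0021 -0.0023 -1.    ]
```

```bash
python3 -m creep '[{"hand":0,"tx":-0.5,"ty":0,"tz":0,"ax":0,"ay":0,"az":0},{"hand":0,"tx":-1.5,"ty":0,"tz":0,"ax":0,"ay":0,"az":0},{"hand":0,"tx":-3,"ty":0,"tz":0,"ax":0,"ay":0,"az":0},{"hand":0,"tx":-4,"ty":1,"tz":-1,"ax":0,"ay":0,"az":0},{"hand":0,"tx":-5,"ty":2.5,"tz":-2.5,"ax":0,"ay":0,"az":0},{"hand":0,"tx":-5,"ty":4,"tz":-4,"ax":0,"ay":0,"az":0},{"hand":0,"tx":-5,"ty":5.5,"tz":-5.5,"ax":0,"ay":0,"az":0},{"hand":0,"tx":-5,"ty":6.5,"tz":-6.5,"ax":0,"ay":0,"az":0},{"hand":0,"tx":-5,"ty":7,"tz":-7,"ax":0,"ay":0,"az":0},{"hand":0,"tx":-5,"ty":7,"tz":-7,"ax":0,"ay":0,"az":0}]'
python3 - <<'E'
from h import *
import cv2
plan('yellow',.048)
o=[]
for n,(x,y) in(("top",(270,230)),("side",(305,225))):
    p,d=viewer.camera(n); cv2.imwrite(f'pics/{n}end.png',p[:,:,::-1]); a=p[y-70:y+70,x-95:x+95,::-1]
    b=cv2.imread(f'pics/{n}0.png')[y-70:y+70,x-95:x+95]
    o.append(np.hstack([cv2.resize(k,None,fx=2.1,fy=2.1,interpolation=2) for k in(b,a)]))
cv2.imwrite('pics/end.png',np.vstack(o))
E
```

```text
time: 10.62
position: [0.396, 0.4636, 0.3833]
eef_rot: [[0.002, 0.434, 0.901], [-0.003, 0.901, -0.434], [-1.0, -0.001, 0.003]]
force: [0.9, -0.0, -0.2]
opening: 0.0007
t 10.62 tip [0.3964 0.4631 0.1973] F [ 0.87 -0.04 -0.21] open 0.0007
shift rows [ 5.007 -7.046  6.998] tilt xaxis [ 0.0021 -0.0026 -1.    ]
```

View pics/end.png

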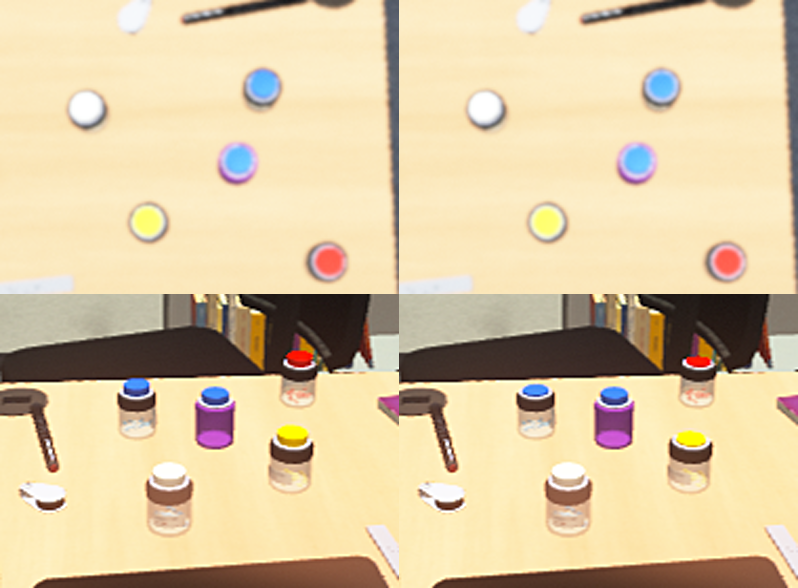

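Comparing before (left) and after (right): red (697,363), blue (535,390) and yellow (690,438) are all flush. White (568,470) and the purple look-alike are still up, and nothing has shifted. The arm is clear, so I'm handing in.

```bash
python3 -c "
from rig import robot
print(robot.sign_off())"
```

```text
the job is handed in; nothing more can be done
None
```

I pressed the red, blue and yellow markers in that order with the closed fingertips, each to its hard stop. The tip stood about 48 mm above the desk each time, and the upward force I read there was about 7, 6 and 9 N. The job was handed in at about 10.7 s.

In the last pictures all three markers stay flush, while the white marker and the purple look-alike are still up. The jars, loupe and penlight show no visible movement, and the arm is well clear. I found no failed or conflicting checks. The top camera was blocked by the arm during the red press, so I judged all three presses from the side view and the force readings.

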